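# Gauge a reground clipper blade

### The arm

A 6-joint arm with a two-finger parallel gripper is mounted at the origin on the work surface. World frame = base frame: x ahead of the robot, y to its left, z up, the work surface at z = 0. Lengths are in mm, angles in rad, forces in N, time in s.
With the tool pointing down it reaches from about 350 to 775 mm from the base axis. Payload 7.3 kg.
Tool frame: the origin (TCP) lies on the centre line of the jaws, within the pads' length; the fingertips stand 14 mm ahead of it and the grasp point (between the pads) lies 5 mm behind it; z points along the fingers, y is the line along which they close (so a half turn about z gives the same grasp; the last joint's range is limited). The gripper opens to 92 mm and grips with 3 to 60 N. Pads are 19 mm wide; open, the fingers measure 130 mm over their backs; the gripper's body (75 mm by 190 mm) begins 47 mm behind the grasp point.
Start: joints at [-1.272, 0.342, 1.524, -0, 1.275, -0.146], TCP at [225.919, -473.924, 240.741] pointing down, gripper open.
Joint ranges: [-2.53, 2.53], [-0.77, 2.02], [0.04, 2.7], [-1, 4.14], [0.28, 2.66], [-3.11, 3.11]. Speed limits (rad/s): [2.57, 2.57, 3.14, 3.14, 3.14, 3.14].

### API

Orientations are given as [roll, pitch, yaw] about the fixed x, y, z axes, in that order (R = Rz(yaw) Ry(pitch) Rx(roll)).
In Python, from plant import get_obs, capture, bot, spot_in, trace, pinpoint gives the robot as it stands.
- The arm moves only by the tool play_rows, never from a script. Its argument "rows" is a list of rows, each a list of 2 entries, a list of its own where there are three numbers: the shift along the world's x, y, z in units of 3 cm (1.0 is 3 cm), then the turn, a rotation vector about the world's x, y, z in units of 8 degrees (1.0 is 8 degrees). A call has 1 to 12 rows; each row shifts and turns the commanded pose from where the row before left it; what a row does not reach is not made up. A row lasts 1/8 s, in which the tool goes at most 62.5 mm and 10.7 degrees, less where a joint would pass 70% of its speed; a pose out of reach is approached as far as the arm can. A call with a number of a shift or a turn outside -1 to 1 is refused whole. A call with a gripper value outside its range is refused whole. "hand" is the opening, from -1 (shut) to 1 (fully open), set as the call begins (left out, the last holds). The fingers move at their own pace and stop on an object; the grip force is fixed at half the most. Time passes only in rows, so rows that do not move let the fingers close. It gives the time, the measured TCP pose, the force, the opening and the grip force at its end, in the units of the state.
- get_obs(): the state, without advancing time (a new reading comes with each control period).
- capture(name): name is "side" or "top"; returns a dict with "frame" (400x640x3 uint8, red, green, blue), "fov_y" (degrees; the focal length in pixels is half the picture's height over the tangent of half this angle, whatever the lens; pixels are square), "cx", "cy" (the principal point, pixels), "rvec" (rotation vector, rad) and "tvec" (3), from world to camera coordinates, as OpenCV has them. Camera axes: x right, y down, z forward; pixel columns grow to the right and rows downward; lengths in mm; the calibration is good to about 2 mm. A picture is of the moment at which its call begins. There is no depth.
- bot.close_job(): hands the job in; it is judged then, once.
Trained networks look in the newest picture that a camera, given by its name, has taken for a name from the list of things; names that differ only in an ending like _2 or _b are one class to them, and where a whole thing is asked for, a point or a joint stands for the part that bears it (a point fixed in the world has none). Each returns a list of dicts, best first, with "p" (0 to 1); they miss things now and then, are a little off and sometimes report something else, mostly with a low value. They report only what shows in the picture. A call takes as long as a camera call. They do not tell look-alikes from the thing itself.
- spot_in(query, camera): "at" ([row, column] in pixels, amid what is visible of it).
- trace(query, camera): "mask" (400x640 bool, what is visible of it) and "at" ([row, column] in pixels, amid what is visible of it).
- pinpoint(query, camera): "at" ([row, column] in pixels: a listed point, or the origin of a listed thing).
The state is a dict: "time": time; "joint_positions": joint angles; "dq": joint speeds; "tau": joint torques, N m; "tool_pos": TCP position; "tcp_rot": TCP orientation; "contact_force": force on the tool from outside, world axes, zero at the start; "moment": the same for the moment, N m; "grip_width": finger opening in mm; "finger_force": force on a finger pad.
Only numpy, scipy, OpenCV 4.12 (cv2) and the standard library are available. Lean on these libraries where they do the work, as an engineer would, in place of code of your own. Each camera call takes 0.05 s, during which the arm holds its last target. There are 200 camera calls.

### The job

Check the wide clipper blade in the bench gauge: set it down flat on the gauge bed (do not drop it), midway across the open jaws, with its straight heel towards the fixed jaw and its teeth towards the sliding jaw, and let go of it. Then slide the carriage up gently by its thumb tab until the blade is held square against the fixed jaw and the sprung jaw is pushed about half way back on its stem, and leave it so. Last, press the hold button on the readout all the way down and let it come up again; leave everything else on the cart where it is.

Things in the scene. Friction and masses are not known exactly. Their poses are not given: they have to be found in the camera images.
- blade: the wide clipper blade, loose: flat steel plate 50 mm wide (its x), 38 mm from teeth to heel (its y), 8 mm thick, with a darker cutter plate 43 x 19 mm on top (12 mm high in all), about 80 g. Lies on the blue mat (3 mm thick). Origin under its centre; z up; teeth along its -y edge, straight heel along its +y edge. Grip it across its 50 mm width
- blade_heel (a point): middle of the wide blade's heel edge (19 mm along +y from its origin, 4 mm up)
- blade_teeth (a point): middle of the wide blade's row of tooth tips (19 mm along -y from its origin, 4 mm up)
- gauge: the bench gauge, fixed: dark steel bed 130 mm (x) by 260 mm (y = -105 to +155), top 14 mm above the cart top. Origin on its underside, on the midline of the jaws; y is the way the carriage slides shut, towards the fixed jaw. Beyond the fixed jaw is the readout, a grey box 100 x 55 x 30 mm on the bed (y = 97 to 152 mm), with screen and hold button on top
- anvil: the fixed jaw: steel block 42 mm wide (x), 20 mm thick, 24 mm high on the bed. Origin at the foot of the middle of its contact face (bed top, 70 mm along +y from the gauge's origin); axes as the gauge's; the face looks to -y, the block lies at +y
- carriage (a joint): travel of the sliding carriage along the gauge's +y, m: 0 fully open, grows as the jaws close (limit 0.095). It has a firm sliding friction of about 7 N and stays where it is left. With the sprung jaw not pushed in, the gap between the jaws is 0.086 minus this value
- thumb_grip (a point): middle of the black thumb tab on the carriage, 50 mm above the cart top: an upright block 26 mm (x) by 14 mm (y), from 38 to 63 mm above the cart top. The aluminium carriage below it is 46 mm (x) by 36 mm (y), its top 38 mm above the cart top. Pinch the tab along the gauge's y or push it from its -y side
- plunger (a joint): how far the sprung jaw is pushed back towards the carriage, m: 0 free, 0.012 right in; spring about 0.6 N at 0 rising to 4.2 N at 0.012. Free, 16 mm of the round steel stem shows between carriage and sprung jaw; half way in, 10 mm shows
- jaw_pad: the sprung sliding jaw on the front of the carriage: steel block 42 mm wide (x), 12 mm thick, 23 mm high (from 15 to 38 mm above the cart top). Origin at the middle of its contact face, 26 mm above the cart top; axes as the gauge's; the face looks to +y, the block lies at -y
- hold_button (a joint): how far the hold button is pressed, m: 0 up, 0.005 fully down (5 N); springs back
- hold_button_top (a point): centre of the top of the round hold button (22 mm diameter, on a black collar of 38 mm), on the readout box, 61 mm above the cart top; press straight down
- narrow_blade: bystander: narrow clipper blade, 30 mm wide and 32 mm from teeth to heel, 12 mm high, on the blue mat; origin under its centre
- guard: bystander: black plastic clip-on guard with long tines, about 46 x 50 x 18 mm, on the blue mat; origin on its underside
- clipper: bystander: gold-toned clipper, 44 mm wide, about 170 mm long, 34 mm high, lying on the far side; origin on its underside
- comb: bystander: flat black fine-tooth comb 180 x 28 mm, 4 mm thick, lying on the far side; origin on its underside
- spray_bottle: bystander: red spray bottle, 72 mm diameter, 190 mm high, upright at the left; origin under its centre
- oil_bottle: bystander: small white oil bottle, 38 mm diameter, 100 mm high, upright at the right; origin under its centre
- tub: bystander: glass tub with combs standing in it, 88 mm diameter, 180 mm high in all, at the right; origin under its centre
There are look-alikes about, which are no part of the job. What is shaped like the blade but purple is not meant.

How it is judged:
By the outcome, as a careful person would: the job done as asked, in the order asked, and still so for the second after the job is handed in, with the robot touching nothing.
It also fails if it takes over 54 s, if anything falls off the work surface, if the arm or the gripper's body presses on something with over 40 N, if the wrist force passes 120 N, or if a joint passes its speed limit or range.

## Working session

There is one attempt and no reset: what is moved stays moved. The work goes in short steps, Python scripts to look and compute and a tool call to move; the robot and the scene stay as the last step left them, time stands still between calls to the robot, and variables do not carry over. Pictures are saved under pics/ and viewed, at most 12 in all, crops included, and the job is handed in when it is done.

Besides the shell and the picture viewer there is one more tool, called after "Emit:" as name(argument=value, ...) on one line, values as JSON. play_rows: Moves the arm, as the interface text tells. Shifts and turns lie within -1 to 1; 1 stands for 3 cm of shift or 8 degrees of turn. Its arguments: {"type":"object","properties":{"rows":{"type":"array"},"hand":{"type":"number"}},"required":["rows"]}

```bash
mkdir -p pics; ls
cat > h.py <<'E'
import numpy as np, cv2
from plant import get_obs, capture, bot, spot_in, trace, pinpoint
def cam(n):
    c=capture(n); f=200/np.tan(np.radians(c["fov_y"])/2)
    f=c["frame"].shape[0]/2/np.tan(np.radians(c["fov_y"])/2)
    c["K"]=np.array([[f,0,c["cx"]],[0,f,c["cy"]],[0,0,1]]); c["R"]=cv2.Rodrigues(np.array(c["rvec"],float))[0]; c["t"]=np.array(c["tvec"],float).ravel()
    return c
def onz(c,at,z):
    r,k=at; d=c["R"].T@np.linalg.inv(c["K"])@np.array([k,r,1.]); o=-c["R"].T@c["t"]
    return o+d*(z-o[2])/d[2]
def proj(c,P):
    p=c["K"]@(c["R"]@np.array(P,float)+c["t"]); return np.array([p[1],p[0]])/p[2]
def tri(c1,a1,c2,a2):
    P=[c["K"]@np.c_[c["R"],c["t"]] for c in (c1,c2)]
    X=cv2.triangulatePoints(P[0],P[1],np.array(a1[::-1],float),np.array(a2[::-1],float)).ravel(); return X[:3]/X[3]
def save(c,n): cv2.imwrite(f"pics/{n}.png",c["frame"][:,:,::-1])
E
python3 - <<'E'
from h import *
np.set_printoptions(precision=1,suppress=True)
ct=cam("top");cs=cam("side")
cv2.imwrite("pics/a.png",np.vstack([ct["frame"],cs["frame"]])[:,:,::-1][::1] if 0 else cv2.resize(np.vstack([ct["frame"],cs["frame"]]),(480,600),interpolation=cv2.INTER_AREA)[:,:,::-1])
save(ct,"top0");save(cs,"side0")
for n,c in(("top",ct),("side",cs)): print(n,-c["R"].T@c["t"],c["fov_y"])
zs=dict(blade=3,blade_heel=7,blade_teeth=7,gauge=0,anvil=14,thumb_grip=50,jaw_pad=26,hold_button_top=61,narrow_blade=3,guard=3,clipper=0,spray_bottle=0,oil_bottle=0,tub=0)
for q,z in zs.items():
    for n,c in(("top",ct),("side",cs)):
        r=pinpoint(q,n)
        print(q,n,[(np.array(d["at"]).round(1),round(d["p"],2),onz(c,d["at"],z)[:2]) for d in r[:3]])
print(get_obs())
E
```

```text
pics
top [ 362.6   29.  1450.6] 44.77140406680946
side [-250.4  782.  1058.4] 53.25807896455876
blade top [(array([265.7, 232.2]), 0.8, array([340.8, 270.1])), (array([200.1, 264.6]), 0.66, array([535.9, 180. ])), (array([145.3, 215.7]), 0.66, array([701.8, 332.2]))]
blade side [(array([281.3, 314.8]), 0.76, array([339.3, 267. ])), (array([190.5, 367.7]), 0.7, array([ 530.8, -192.6])), (array([238.5, 292.1]), 0.63, array([533.3, 202.6]))]
blade_heel top [(array([142.3, 206.2]), 0.77, array([709.8, 360.4])), (array([195.1, 255.2]), 0.71, array([550.2, 208. ])), (array([266.6, 268.1]), 0.51, array([339.1, 164.4]))]
blade_heel side [(array([261.5, 338.4]), 0.71, array([344.2, 156.1])), (array([238.7, 289. ]), 0.63, array([537. , 213.6])), (array([276.6, 311.7]), 0.53, array([357.8, 264. ]))]
blade_teeth top [(array([200.1, 264. ]), 0.78, array([535.4, 181.3])), (array([149.9, 217.5]), 0.71, array([686.7, 325.4])), (array([268.5, 257.5]), 0.59, array([333.3, 195.3]))]
blade_teeth side [(array([270.5, 333. ]), 0.68, array([329. , 195.7])), (array([235.5, 301.4]), 0.64, array([519.1, 171. 
[... 1618 characters left out ...]
.67, array([ 554., -128.])), (array([233.5, 298.1]), 0.16, array([539.9, 169.4]))]
oil_bottle top [(array([163.5, 474.4]), 0.64, array([ 656. , -457.4]))]
oil_bottle side [(array([152.4, 384. ]), 0.43, array([ 665.6, -449.8]))]
tub top [(array([208.1, 488.5]), 0.68, array([ 519.2, -495.7]))]
tub side []
{'time': 1.5, 'joint_positions': array([-1.3,  0.3,  1.5, -0. ,  1.3, -0.1]), 'dq': array([-0.,  0.,  0.,  0., -0., -0.]), 'tau': array([ -0. , -43.1, -24.4,   0.1,   0. ,   0. ]), 'tool_pos': array([ 225.9, -473.9,  240.7]), 'tcp_rot': array([3.1, 0. , 0.4]), 'contact_force': array([-0.3, -0.2,  0.2]), 'moment': array([ 0. , -0.1, -0. ]), 'finger_force': 0.0, 'grip_width': 92.16571601297674}
```

View pics/top0.png

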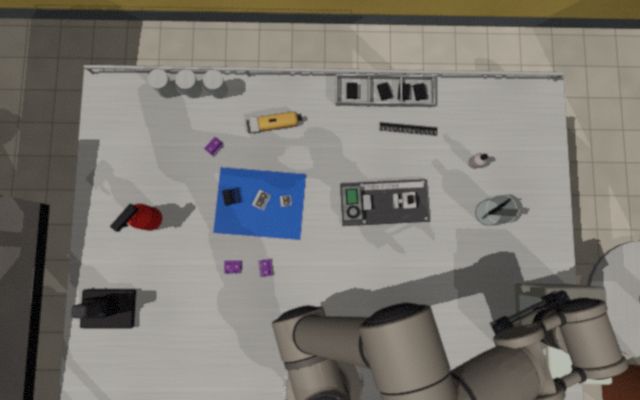

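View pics/side0.png

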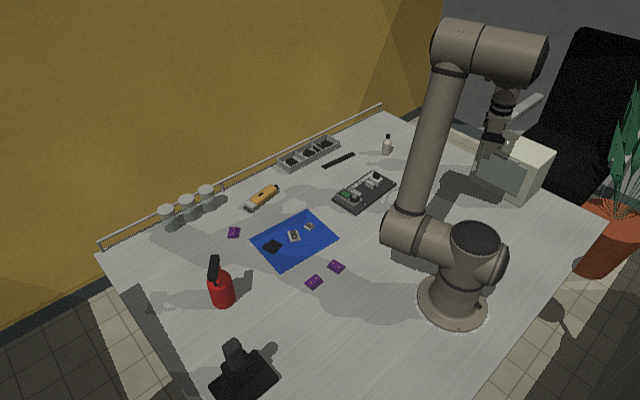

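The blade is the white/grey one in the middle of the mat (top 200,261), with the narrow blade at (201,286) and three purple decoys off the mat. The gauge is at (203,385) with the readout on its left, which is world +y. Next I'll take close crops.

Run:
```python
from h import *
t=cv2.imread("pics/top0.png");s=cv2.imread("pics/side0.png")
f=lambda i,r,c,h,w:cv2.resize(i[r:r+h,c:c+w],(400,300),interpolation=cv2.INTER_CUBIC)
a=np.vstack([np.hstack([f(t,165,335,75,100),f(t,178,237,45,60)]),np.hstack([f(s,160,320,66,88),f(s,215,270,45,60)])])
cv2.imwrite("pics/crop0.png",a)
np.set_printoptions(precision=1,suppress=True)
ct=cam("top")
m=t
# blade bright mask
g=t[185:215,240:275].astype(int); 
mk=((g[:,:,2]>90)).astype(np.uint8)  # red channel vs blue mat
n,l,st,ce=cv2.connectedComponentsWithStats(mk); print(st,ce+[240,185])
for k in range(1,n):
    if st[k,4]>40:
        p=np.argwhere(l==k)[:,::-1].astype(np.float32)+[240,185]
        w=np.array([onz(ct,(y,x),11)[:2] for x,y in p],np.float32); print(cv2.minAreaRect(w))
for q in("blade","gauge"):
    for d in trace(q,"top")[:3]:
        p=np.argwhere(d["mask"])
        w=np.array([onz(ct,x,11)[:2] for x in p],np.float32); print(q,d["p"],d["at"],len(p),cv2.minAreaRect(w))
```

```text
[[  0   0  35  30 859]
 [ 12   5  19  20 191]] [[256.2 199.4]
 [260.4 199.8]]
((536.4422607421875, 190.7303924560547), (40.243980407714844, 52.177452087402344), 64.87816619873047)
blade 0.75 [200.0, 261.8] 209 ((538.1951904296875, 189.91250610351562), (37.5745849609375, 50.901798248291016), 64.88483428955078)
blade 0.71 [263.2, 231.4] 200 ((337.19976806640625, 267.78271484375), (34.645751953125, 49.70243835449219), 0.47646376490592957)
blade 0.62 [142.1, 212.9] 204 ((697.9002075195312, 336.9537048339844), (37.044044494628906, 53.48713684082031), 47.3773193359375)
gauge 0.65 [200.7, 385.4] 3752 ((532.9561157226562, -178.51162719726562), (132.86521911621094, 261.2463684082031), 3.421161651611328)
```

View pics/crop0.png

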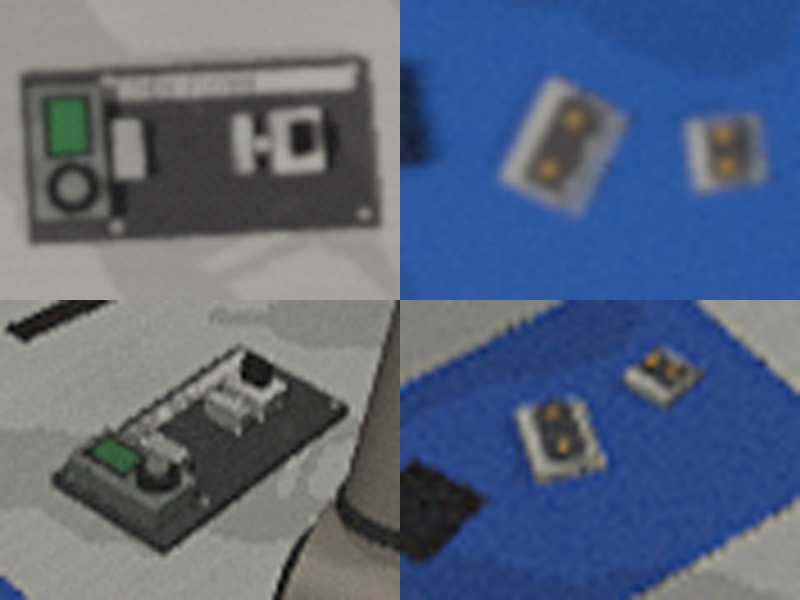

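```bash
cat > ov.py <<'E'
from h import *
def box(c,img,o,s,fr,x0,x1,y0,y1,z0,z1,col):
    gx,gy,yaw=fr; R=np.array([[np.cos(yaw),-np.sin(yaw)],[np.sin(yaw),np.cos(yaw)]])
    def pt(x,y,z):
        w=R@[x,y]+[gx,gy]; r,k=proj(c,[*w,z]); return int((k+.5-o[1])*s),int((r+.5-o[0])*s)
    for z in (z0,z1):
        p=[pt(x0,y0,z),pt(x1,y0,z),pt(x1,y1,z),pt(x0,y1,z)]
        if z==z1 or z1-z0>10: cv2.polylines(img,[np.array(p)],True,col if z==z1 else tuple(v//2 for v in col),1)
def gauge(c,img,o,s,fr,q,pl=0):
    box(c,img,o,s,fr,-65,65,-105,155,0,14,(0,255,255))
    box(c,img,o,s,fr,-21,21,70,90,14,38,(0,0,255))
    box(c,img,o,s,fr,-50,50,97,152,14,44,(255,0,255))
    f=-16+q-pl
    box(c,img,o,s,fr,-21,21,f-12,f,15,38,(0,255,0))
    b=-16+q-12-16
    box(c,img,o,s,fr,-23,23,b-36,b,15,38,(255,128,0))
def blade(c,img,o,s,fr,z):
    box(c,img,o,s,fr,-25,25,-19,19,z,z+8,(0,255,0))
def view(img,o,hw,s): return cv2.resize(img[o[0]:o[0]+hw[0],o[1]:o[1]+hw[1]],None,fx=s,fy=s,interpolation=cv2.INTER_CUBIC)
E
python3 - <<'E'
from ov import *
ct=cam("top");cs=cam("side"); out=[]
G=(534.5,-203.5,np.radians(3.4)); B=(537.3,190.3,np.radians(-25.1))
for c,og,ob in((ct,(172,335),(178,235)),(cs,(160,325),(213,268))):
    im=np.ascontiguousarray(c["frame"][:,:,::-1])
    a=view(im,og,(60,100),4);gauge(c,a,og,4,G,18)
    b=view(im,ob,(40,50),8)[:240,:];b=view(im,ob,(40,50),8)
    b0=b.copy();blade(c,b,ob,8,B,3)
    out.append(np.hstack([a,cv2.resize(b,(300,240))]))
a=np.vstack(out);print(a.shape);cv2.imwrite("pics/ov0.png",a)
E
```

```text
(480, 700, 3)
```

View pics/ov0.png

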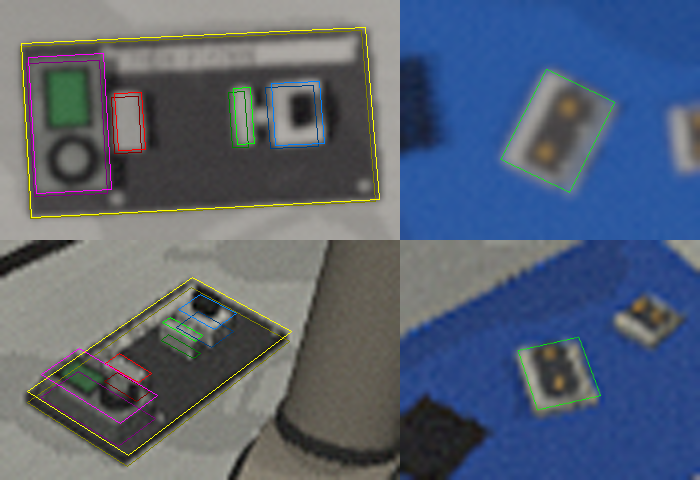

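The overlays fit well from the top; the side camera is off by only about 1–2 px. Blade heel points up-left (+y), and both cameras agree on that. Moving.

Emit:
play_rows(hand=1, rows=[[[0.45, 0.963, 0], [0, 0, 0.214]], [[0.45, 0.963, 0], [0, 0, 0.214]], [[0.45, 0.963, 0], [0, 0, 0.214]], [[0.45, 0.963, 0], [0, 0, 0.214]], [[0.45, 0.963, 0], [0, 0, 0.214]], [[0.45, 0.963, 0], [0, 0, 0.214]], [[0.45, 0.963, 0], [0, 0, 0.214]], [[0.45, 0.963, 0], [0, 0, 0.214]], [[0.45, 0.963, 0], [0, 0, 0.214]], [[0.45, 0.963, 0], [0, 0, 0.214]], [[0.45, 0.963, 0], [0, 0, 0.214]], [[0.45, 0.963, 0], [0, 0, 0.214]]])

```text
time: 3.25
tool_pos: [388.3, -126.3, 240.9]
tcp_rot: [3.141, -0.0, 0.804]
contact_force: [-0.4, -1.2, -1.0]
grip_width: 92.2
finger_force: 0.0
```

Emit:
play_rows(rows=[[[0.45, 0.963, -0.485], [0, 0, 0.214]], [[0.45, 0.963, -0.485], [0, 0, 0.214]], [[0.45, 0.963, -0.485], [0, 0, 0.214]], [[0.45, 0.963, -0.485], [0, 0, 0.214]], [[0.45, 0.963, -0.485], [0, 0, 0.214]], [[0.45, 0.963, -0.485], [0, 0, 0.214]], [[0.45, 0.963, -0.485], [0, 0, 0.214]], [[0.45, 0.963, -0.485], [0, 0, 0.214]], [[0.45, 0.963, -0.485], [0, 0, 0.214]], [[0.45, 0.963, -0.485], [0, 0, 0.214]], [[0.45, 0.963, -0.485], [0, 0, 0.214]], [[0, 0, 0], [0, 0, 0]]])

```text
time: 4.75
tool_pos: [536.3, 192.0, 79.4]
tcp_rot: [-3.14, 0.001, 1.134]
contact_force: [-0.4, -0.6, 0.3]
grip_width: 91.6
finger_force: 0.0
```

Run:
```python
from ov import *
o=get_obs();print(o["time"],o["tool_pos"],np.degrees(o["tcp_rot"]),o["joint_positions"].round(2))
ct=cam("top");cs=cam("side");out=[]
for c,ob in((ct,(160,220)),(cs,(190,250))):
    im=np.ascontiguousarray(c["frame"][:,:,::-1])
    b=view(im,ob,(75,100),4)
    p=o["tool_pos"].copy()
    yaw=o["tcp_rot"][2]-np.pi/2
    # TCP-tip midpoint & finger inner points
    u=np.array([np.cos(yaw),np.sin(yaw),0])
    for s in(-46,0,46):
        r,k=proj(c,p+u*s+[0,0,-14]); cv2.circle(b,(int((k+.5-ob[1])*4),int((r+.5-ob[0])*4)),3,(0,0,255),-1)
    blade(c,b,ob,4,(537.3,190.3,np.radians(-25.1)),3)
    out.append(b)
cv2.imwrite("pics/ov1.png",np.hstack(out))
```

```text
4.75 [536.25529449 192.01824801  79.41230051] [-1.79929471e+02  4.59778118e-02  6.49966562e+01] [0.21 0.59 1.6  0.   0.95 0.65]
```

View pics/ov1.png

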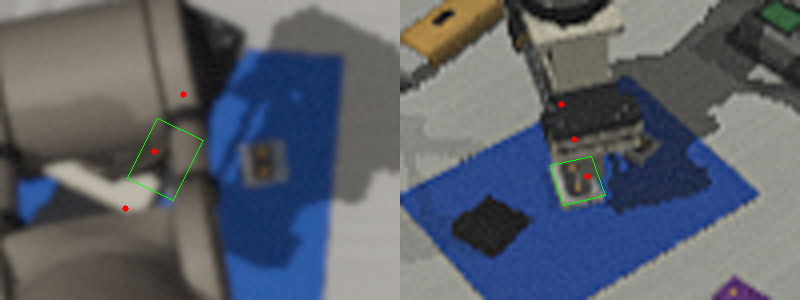

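Emit:
play_rows(rows=[[[0.02, -0.03, -0.7], [0, 0, 0]], [[0.02, -0.03, -0.7], [0, 0, 0]], [[0, 0, -0.4], [0, 0, 0]], [[0, 0, -0.2], [0, 0, 0]], [[0, 0, 0], [0, 0, 0]]])

```text
time: 5.48
tool_pos: [537.7, 188.5, 20.9]
tcp_rot: [3.141, -0.0, 1.132]
contact_force: [0.2, 0.0, 0.2]
grip_width: 91.9
finger_force: 0.0
```

Emit:
play_rows(hand=-1, rows=[[[0, 0, 0], [0, 0, 0]], [[0, 0, 0], [0, 0, 0]], [[0, 0, 0], [0, 0, 0]], [[0, 0, 0], [0, 0, 0]], [[0, 0, 0], [0, 0, 0]], [[0, 0, 0], [0, 0, 0]]])

```text
time: 6.22
tool_pos: [537.7, 188.8, 20.8]
tcp_rot: [3.141, -0.0, 1.132]
contact_force: [-1.0, 0.7, 1.9]
grip_width: 49.1
finger_force: 30.0
```

Emit:
play_rows(rows=[[[0, 0, 0.5], [0, 0, 0]], [[0, 0, 1], [0, 0, 0]], [[0, -0.4, 1], [0, 0, 0]], [[-0.015, -0.9, 0.5], [0, 0, 0.3]], [[-0.015, -0.99, 0], [0, 0, 0.4]], [[-0.015, -0.99, 0], [0, 0, 0.4]], [[-0.015, -0.99, 0], [0, 0, 0.4]], [[-0.015, -0.99, 0], [0, 0, 0.4]], [[-0.015, -0.99, 0], [0, 0, 0.4]], [[-0.015, -0.99, 0], [0, 0, 0.4]], [[-0.015, -0.99, 0], [0, 0, 0.4]], [[-0.015, -0.99, 0], [0, 0, 0.4]]])

```text
time: 7.72
tool_pos: [533.6, -88.9, 111.7]
tcp_rot: [3.141, 0.0, 1.623]
contact_force: [-0.4, 0.1, -0.9]
grip_width: 49.0
finger_force: 30.0
```

Emit:
play_rows(rows=[[[-0.02, -0.99, 0], [0, 0, 0.06]], [[-0.02, -0.99, -0.3], [0, 0, 0]], [[-0.02, -0.64, -0.4], [0, 0, 0]], [[0, 0, -0.3], [0, 0, 0]], [[0, 0, 0], [0, 0, 0]]])

```text
time: 8.35
tool_pos: [531.1, -165.3, 79.8]
tcp_rot: [-3.14, -0.001, 1.629]
contact_force: [-0.1, 0.1, -0.4]
grip_width: 49.3
finger_force: 30.0
```

Run:
```python
from ov import *
o=get_obs();print(o["time"],o["tool_pos"],np.degrees(o["tcp_rot"]),o["joint_positions"].round(2),o["grip_width"])
ct=cam("top");cs=cam("side");out=[]
p=o["tool_pos"];yaw=o["tcp_rot"][2]-np.pi/2
for c,ob in((ct,(165,335)),(cs,(145,310))):
    im=np.ascontiguousarray(c["frame"][:,:,::-1])
    b0=view(im,ob,(75,100),4);b=b0.copy()
    blade(c,b,ob,4,(p[0],p[1],yaw),p[2]-17.8)
    gauge(c,b,ob,4,(534.5,-203.5,np.radians(3.4)),18)
    out.append(np.vstack([b0,b]))
cv2.imwrite("pics/ov2.png",np.hstack(out))
```

```text
8.35 [ 531.10079443 -165.33630803   79.79079896] [-1.79885714e+02 -8.49901650e-02  9.33558589e+01] [-0.44  0.57  1.64  0.    0.93 -0.5 ] 49.26387063288688
```

View pics/ov2.png

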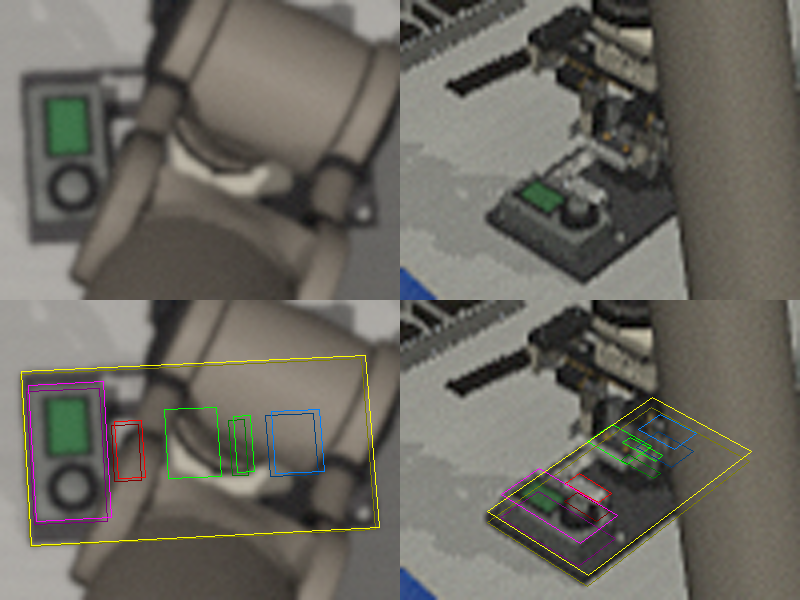

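Emit:
play_rows(rows=[[[0.07, -0.09, -0.4], [0, 0, 0]], [[0, 0, -0.6], [0, 0, 0]], [[0, 0, -0.37], [0, 0, 0]], [[0, 0, -0.1], [0, 0, 0]], [[0, 0, 0], [0, 0, 0]]])

```text
time: 9.07
tool_pos: [534.0, -169.2, 36.6]
tcp_rot: [3.141, 0.0, 1.629]
contact_force: [0.1, 0.6, -0.7]
grip_width: 49.4
finger_force: 30.0
```

Emit:
play_rows(rows=[[[0, 0, -0.04], [0, 0, 0]], [[0, 0, -0.03], [0, 0, 0]], [[0, 0, 0], [0, 0, 0]]])

```text
time: 9.45
tool_pos: [533.9, -169.2, 34.6]
tcp_rot: [3.141, 0.0, 1.629]
contact_force: [0.8, -1.1, -0.1]
grip_width: 49.1
finger_force: 30.0
```

Emit:
play_rows(rows=[[[0, 0, -0.03], [0, 0, 0]], [[0, 0, -0.03], [0, 0, 0]], [[0, 0, 0], [0, 0, 0]]])

```text
time: 9.82
tool_pos: [533.8, -169.1, 32.6]
tcp_rot: [-3.142, -0.0, 1.629]
contact_force: [-0.2, -0.5, -0.3]
grip_width: 49.4
finger_force: 30.0
```

Emit:
play_rows(rows=[[[0, 0, -0.03], [0, 0, 0]], [[0, 0, 0], [0, 0, 0]]])

```text
time: 10.07
tool_pos: [533.9, -169.1, 31.8]
tcp_rot: [3.141, 0.0, 1.629]
contact_force: [0.5, 0.8, -1.1]
grip_width: 49.5
finger_force: 30.0
```

Emit:
play_rows(rows=[[[0, 0, -0.03], [0, 0, 0]], [[0, 0, 0], [0, 0, 0]]])

```text
time: 10.32
tool_pos: [533.9, -169.2, 31.7]
tcp_rot: [3.141, 0.0, 1.629]
contact_force: [-2.0, 1.7, 5.8]
grip_width: 48.8
finger_force: 30.0
```

Emit:
play_rows(hand=0.45, rows=[[[0, 0, 0], [0, 0, 0]], [[0, 0, 0], [0, 0, 0]], [[0, 0, 0], [0, 0, 0]], [[0, 0, 0.3], [0, 0, 0]], [[0, 0, 0.7], [0, 0, 0]], [[0, 0, 1], [0, 0, 0]], [[0, 0, 1], [0, 0, 0]], [[-0.5, -0.6, 1], [0, 0, -0.9]], [[-1, -0.9, 0], [0, 0, -1]], [[-1, -0.9, 0], [0, 0, -1]], [[-1, -0.9, 0], [0, 0, -1]], [[-1, -0.9, 0], [0, 0, -1]]])

```text
time: 11.82
tool_pos: [398.0, -296.0, 151.6]
tcp_rot: [3.141, 0.0, 0.94]
contact_force: [0.0, -0.3, 0.5]
grip_width: 66.2
finger_force: 0.0
```

Emit:
play_rows(rows=[[[-1, -0.9, 0], [0, 0, -1]], [[-0.5, -0.5, 0], [0, 0, -1]], [[0, 0, 0], [0, 0, -1]], [[0, 0, 0], [0, 0, -1]], [[0, 0, 0], [0, 0, -1]], [[0, 0, 0], [0, 0, -1]], [[0, 0, 0], [0, 0, -0.35]], [[0, 0, 0], [0, 0, 0]]])

```text
time: 12.82
tool_pos: [353.9, -337.2, 151.4]
tcp_rot: [3.141, -0.0, 0.059]
contact_force: [0.3, 0.2, -0.1]
grip_width: 66.2
finger_force: 0.0
```

Run:
```python
from ov import *
o=get_obs();print(o["time"],o["tool_pos"],np.degrees(o["tcp_rot"]),o["joint_positions"].round(2),o["grip_width"])
ct=cam("top");cs=cam("side");out=[]
save(ct,"top3");save(cs,"side3")
for c,ob in((ct,(165,335)),(cs,(155,315))):
    im=np.ascontiguousarray(c["frame"][:,:,::-1])
    b0=view(im,ob,(75,100),4);b=b0.copy()
    blade(c,b,ob,4,(533.9,-169.2,np.radians(3.4)),14)
    gauge(c,b,ob,4,(535.3,-203.9,np.radians(3.4)),18)
    out.append(np.vstack([b0,b]))
cv2.imwrite("pics/ov3.png",np.hstack(out))
for q,z in(("thumb_grip",50),("hold_button_top",61),("blade",14),("anvil",14),("jaw_pad",26)):
  for n,c in(("top",ct),("side",cs)):
    print(q,n,[(np.round(onz(c,d["at"],z)[:2],1),round(d["p"],2)) for d in pinpoint(q,n)[:3]])
```

```text
12.825 [ 353.92170757 -337.22377941  151.38348768] [ 1.79963586e+02 -1.95155034e-02  3.37206833e+00] [-0.92  0.37  1.75 -0.    1.02  0.59] 66.1838372716003
thumb_grip top [(array([ 536.3, -244.8]), 0.86), (array([542.1, 265.3]), 0.48)]
thumb_grip side [(array([ 552.1, -263.6]), 0.65)]
hold_button_top top [(array([504.2, -82.4]), 0.54)]
hold_button_top side [(array([482.2, -65.5]), 0.62), (array([507.3, -82.8]), 0.45)]
blade top [(array([706.6, 334.1]), 0.69), (array([336.9, 271.3]), 0.61), (array([332.2, 173.8]), 0.53)]
blade side [(array([326.6, 187.8]), 0.66), (array([332.9, 276.1]), 0.56), (array([ 526.9, -162.2]), 0.48)]
anvil top [(array([ 542.8, -247.9]), 0.48), (array([ 538.2, -127.1]), 0.47)]
anvil side [(array([ 524.7, -122.2]), 0.61)]
jaw_pad top [(array([ 539.9, -201.9]), 0.51), (array([ 530.5, -124.6]), 0.35)]
jaw_pad side [(array([ 544.9, -189. ]), 0.63)]
```

View pics/ov3.png

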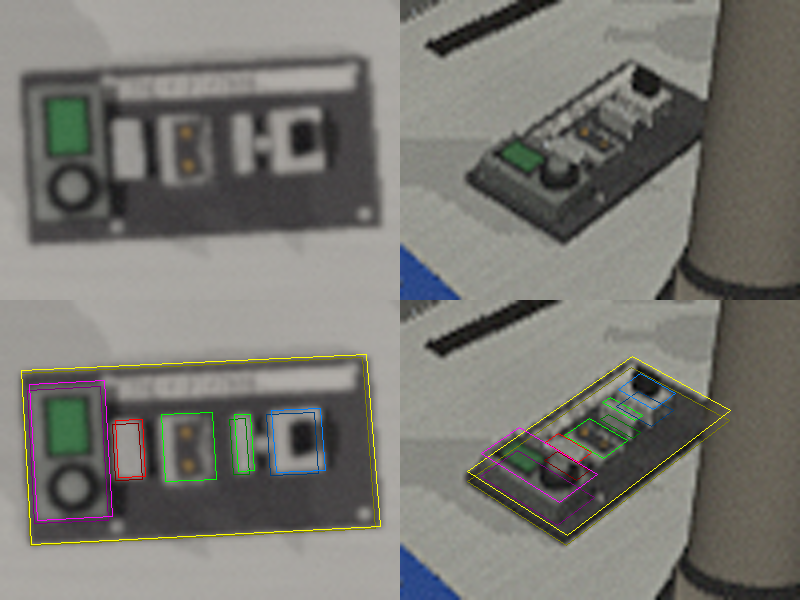

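The blade sits flat and on the midline, with heel towards the anvil (crop blade centre 186,150; anvil 130,148; jaw 243,143). Next is pinching the tab.

Emit:
play_rows(rows=[[[0.77, 0.38, 0], [0, 0, 0]], [[0.77, 0.38, 0], [0, 0, 0]], [[0.77, 0.38, 0], [0, 0, 0]], [[0.77, 0.38, 0], [0, 0, 0]], [[0.77, 0.38, 0], [0, 0, 0]], [[0.77, 0.38, 0], [0, 0, 0]], [[0.77, 0.38, -0.2], [0, 0, 0]], [[0.73, 0.36, -0.5], [0, 0, 0]], [[0, 0, -0.9], [0, 0, 0]], [[0, 0, -0.9], [0, 0, 0]], [[0, 0, -0.4], [0, 0, 0]], [[0, 0, 0], [0, 0, 0]]])

```text
time: 14.92
tool_pos: [537.2, -246.5, 63.4]
tcp_rot: [-3.141, 0.001, 0.058]
contact_force: [-0.4, -0.1, 0.8]
grip_width: 66.7
finger_force: 0.0
```

Emit:
play_rows(rows=[[[0, 0, -0.25], [0, 0, 0]], [[0, 0, 0], [0, 0, 0]]])

```text
time: 15.18
tool_pos: [537.5, -246.6, 56.6]
tcp_rot: [3.141, -0.0, 0.058]
contact_force: [-0.6, 0.0, -0.3]
grip_width: 66.6
finger_force: 0.0
```

Emit:
play_rows(hand=-1, rows=[[[0, 0, 0], [0, 0, 0]], [[0, 0, 0], [0, 0, 0]], [[0, 0, 0], [0, 0, 0]], [[0, 0, 0], [0, 0, 0]], [[0, 0, 0], [0, 0, 0]], [[0, 0, 0], [0, 0, 0]], [[0, 0, 0], [0, 0, 0]]])

```text
time: 16.05
tool_pos: [537.5, -247.1, 56.4]
tcp_rot: [3.141, -0.0, 0.058]
contact_force: [-0.4, -2.5, -1.0]
grip_width: 14.0
finger_force: 30.0
```

Emit:
play_rows(rows=[[[-0.004, 0.07, 0], [0, 0, 0]], [[-0.006, 0.1, 0], [0, 0, 0]], [[-0.006, 0.1, 0], [0, 0, 0]], [[-0.006, 0.1, 0], [0, 0, 0]], [[-0.006, 0.1, 0], [0, 0, 0]], [[-0.006, 0.1, 0], [0, 0, 0]], [[-0.006, 0.1, 0], [0, 0, 0]]])

```text
time: 16.92
tool_pos: [536.3, -227.9, 56.4]
tcp_rot: [3.139, -0.0, 0.058]
contact_force: [0.3, -7.9, -2.5]
grip_width: 14.0
finger_force: 30.0
```

```bash
cat > prof.py <<'E'
from h import *
def prof(img,c,z,xr,y0=-110,y1=110,G=(535.3,-203.9,np.radians(3.4)),st=.5):
    # mean brightness along gauge y at height z
    ys=np.arange(y0,y1,st);ca,sa=np.cos(G[2]),np.sin(G[2]);g=img.mean(2).astype(np.float32)
    acc=0
    for x in xr:
        P=np.array([proj(c,[G[0]+ca*x-sa*y,G[1]+sa*x+ca*y,z]) for y in ys],np.float32)
        acc=acc+cv2.remap(g,P[None,:,1].copy(),P[None,:,0].copy(),cv2.INTER_CUBIC)[0]
    return ys,acc/len(xr)
def edges(ys,p,th=6):
    d=cv2.GaussianBlur(np.gradient(p)[None],(0,0),3)[0]/(ys[1]-ys[0])
    return [(round(float(ys[i]),1),round(float(d[i]),1)) for i in range(1,len(d)-1) if abs(d[i])>th and abs(d[i])>=abs(d[i-1]) and abs(d[i])>abs(d[i+1])]
E
python3 - <<'E'
from prof import *
c=cam("top")
for n in("top0","top3"):
    im=cv2.imread(f"pics/{n}.png")
    ys,p=prof(im,c,38,np.arange(-15,16,3)); print(n,"mid",edges(ys,p,2))
    ys,p=prof(im,c,38,[-20,-18,-16]); print(n,"lo",edges(ys,p,2))
    ys,p=prof(im,c,38,[16,18,20]); print(n,"hi",edges(ys,p,2))
    ys,p=prof(im,c,22,[-22,-18,-14,14,18,22]); print(n,"blade z",edges(ys,p,2))
print(get_obs()["contact_force"])
E
```

```text
top0 mid [(-101.0, -10.5), (-72.5, -3.9), (-63.0, 12.4), (-54.5, -7.1), (-38.0, 13.1), (-25.0, -8.2), (-10.0, 11.8), (4.0, -11.6), (61.5, -4.1), (70.0, 15.6), (92.5, -14.2), (99.5, 8.9), (108.0, -6.7)]
top0 lo [(-101.0, -12.1), (-69.5, -4.0), (-62.5, 19.1), (-23.5, -14.0), (-11.0, 14.5), (2.5, -8.2), (60.5, -3.4), (70.5, 15.9), (92.5, -12.5), (99.0, 7.4), (107.0, -8.6)]
top0 hi [(-101.0, -12.0), (-69.0, -3.3), (-62.0, 16.9), (-23.0, -11.2), (-10.5, 13.0), (3.0, -10.2), (60.5, -2.7), (71.5, 12.7), (92.0, -12.6), (99.5, 8.4), (107.5, -7.1)]
top0 blade z [(-104.5, -11.8), (-73.0, -3.3), (-66.0, 15.0), (-41.5, 2.9), (-26.0, -11.3), (-13.5, 12.9), (0.5, -8.5), (58.5, -2.8), (69.0, 12.4), (90.5, -11.2), (97.5, 7.7), (105.0, -7.1)]
top3 mid [(-101.0, -10.6), (-73.0, -3.3), (-62.5, 9.3), (-54.5, -5.8), (-38.0, 13.0), (-24.5, -8.0), (-10.0, 11.3), (4.0, -10.6), (20.0, 7.8), (28.5, -5.4), (48.0, 11.3), (59.5, -13.4), (70.0, 16.0), (92.5, -14.5), (99.5, 8.3), (108.0, -7.0)]
top3 lo [(-101.0, -12.5), (-70.0, -4.4), (-62.0, 16.4), (-23.0, -13.0), (-10.5, 13.2), (3.5, -10.1), (20.0, 7.4), (28.0, -6.4), (35.0, 3.4), (41.0, -2.8), (48.0, 11.4), (59.0, -14.5), (70.5, 16.6), (92.5, -12.8), (99.0, 6.0), (107.0, -7.8)]
top3 hi [(-101.0, -12.1), (-70.0, -3.6), (-62.5, 16.4), (-54.0, -2.8), (-41.0, 2.7), (-22.5, -11.6), (-10.5, 13.0), (3.0, -9.6), (19.0, 5.8), (36.5, 2.4), (48.5, 6.1), (58.5, -12.5), (71.0, 13.1), (92.0, -12.9), (99.5, 8.8), (107.5, -8.5)]
top3 blade z [(-104.5, -12.0), (-73.5, -3.3), (-65.5, 13.5), (-57.5, -2.2), (-42.0, 3.2), (-26.0, -11.0), (-13.5, 12.1), (0.5, -8.9), (17.0, 6.6), (24.5, -2.5), (33.0, 2.1), (45.5, 9.0), (56.5, -13.1), (68.5, 12.9), (90.5, -11.5), (97.5, 6.7), (105.0, -7.0)]
[-0.92135958 -7.30236209 -2.34266592]
```

Emit:
play_rows(rows=[[[-0.004, 0.07, 0], [0, 0, 0]], [[-0.004, 0.07, 0], [0, 0, 0]], [[-0.004, 0.07, 0], [0, 0, 0]], [[-0.004, 0.07, 0], [0, 0, 0]]])

```text
time: 17.48
tool_pos: [535.8, -219.5, 56.4]
tcp_rot: [3.139, -0.0, 0.058]
contact_force: [0.8, -7.7, -2.1]
grip_width: 13.9
finger_force: 30.0
```

Emit:
play_rows(rows=[[[-0.002, 0.04, 0], [0, 0, 0]], [[-0.002, 0.04, 0], [0, 0, 0]]])

```text
time: 17.73
tool_pos: [535.7, -217.1, 56.4]
tcp_rot: [3.139, -0.0, 0.058]
contact_force: [-0.5, -8.4, -2.5]
grip_width: 14.0
finger_force: 30.0
```

Emit:
play_rows(rows=[[[-0.002, 0.04, 0], [0, 0, 0]], [[-0.002, 0.04, 0], [0, 0, 0]]])

```text
time: 17.98
tool_pos: [535.5, -214.8, 56.4]
tcp_rot: [3.139, -0.0, 0.058]
contact_force: [-1.0, -8.0, -3.0]
grip_width: 13.7
finger_force: 30.0
```

Emit:
play_rows(rows=[[[-0.002, 0.04, 0], [0, 0, 0]], [[-0.002, 0.04, 0], [0, 0, 0]]])

```text
time: 18.23
tool_pos: [535.4, -212.6, 56.4]
tcp_rot: [3.139, -0.0, 0.058]
contact_force: [-1.0, -8.4, -2.4]
grip_width: 14.1
finger_force: 30.0
```

Emit:
play_rows(rows=[[[-0.002, 0.04, 0], [0, 0, 0]], [[0, 0, 0], [0, 0, 0]]])

```text
time: 18.48
tool_pos: [535.4, -211.3, 56.4]
tcp_rot: [3.139, -0.0, 0.058]
contact_force: [-1.4, -8.9, -2.2]
grip_width: 13.7
finger_force: 30.0
```

Emit:
play_rows(hand=-0.1, rows=[[[0, 0, 0], [0, 0, 0]], [[0, 0, 0], [0, 0, 0]], [[0, 0, 0], [0, 0, 0]], [[0, 0, 0.6], [0, 0, 0]], [[0, 0, 1], [0, 0, 0]], [[-0.5, -0.3, 1], [0, 0, 0]], [[-1, -0.7, 0.3], [0, 0, 0]], [[-1, -0.7, 0], [0, 0, 0]], [[-1, -0.7, 0], [0, 0, 0]], [[-1, -0.7, 0], [0, 0, 0]], [[-1, -0.7, 0], [0, 0, 0]], [[-0.5, -0.4, 0], [0, 0, 0]]])

```text
time: 19.98
tool_pos: [354.1, -336.2, 143.6]
tcp_rot: [3.142, 0.0, 0.057]
contact_force: [0.7, -0.1, 0.6]
grip_width: 41.4
finger_force: 0.0
```

Run:
```python
from ov import *
from prof import *
o=get_obs();print(o["time"],o["tool_pos"])
ct=cam("top");cs=cam("side");save(ct,"top4");save(cs,"side4");out=[]
im=cv2.imread("pics/top4.png")
for nm,z,xr in(("mid",38,np.arange(-15,16,3)),("lo",38,[-20,-18,-16]),("hi",38,[16,18,20]),("blade",22,[-22,-18,-14,14,18,22])):
    print(nm,edges(*prof(im,ct,z,xr),2))
out=[]
for c,ob in((ct,(165,335)),(cs,(155,315))):
    im=np.ascontiguousarray(c["frame"][:,:,::-1])
    out.append(view(im,ob,(75,75),5))
cv2.imwrite("pics/ov4.png",np.hstack(out))
for n,c in(("top",ct),("side",cs)):
    print([(np.round(onz(c,d["at"],61)[:2],1),np.round(d["at"],1),round(d["p"],2)) for d in pinpoint("hold_button_top",n)[:3]])
```

```text
19.975 [ 354.12514305 -336.23674952  143.55298951]
mid [(-101.0, -10.7), (-38.0, -3.7), (-26.0, 9.7), (-17.0, -5.1), (-2.0, 13.7), (12.5, -9.7), (21.0, 10.5), (33.0, -6.4), (44.0, -5.9), (70.5, 9.8), (92.5, -14.5), (99.5, 8.3), (107.5, -6.8)]
lo [(-101.0, -12.2), (-34.0, -4.5), (-26.0, 16.3), (12.5, -14.3), (20.5, 15.6), (34.0, -6.3), (43.0, -4.1), (51.5, 2.8), (57.5, -2.7), (70.5, 9.6), (92.5, -12.8), (99.0, 6.4), (106.0, -7.8)]
hi [(-100.5, -12.0), (-33.5, -3.3), (-26.5, 16.2), (12.5, -14.2), (21.0, 16.5), (34.0, -6.2), (41.0, -2.2), (52.5, -2.1), (72.0, 8.1), (92.0, -12.6), (99.5, 8.6), (107.0, -8.0)]
blade [(-104.5, -11.9), (-37.0, -3.3), (-29.0, 14.1), (-5.5, 2.5), (10.0, -13.1), (18.5, 13.9), (31.5, -4.9), (40.0, -3.5), (69.0, 6.6), (90.5, -11.5), (97.5, 6.9), (105.0, -6.8)]
[(array([498.7, -81.2]), array([211.5, 353.2]), 0.37)]
[(array([506.6, -73.3]), array([195.7, 352.3]), 0.61)]
```

View pics/ov4.png

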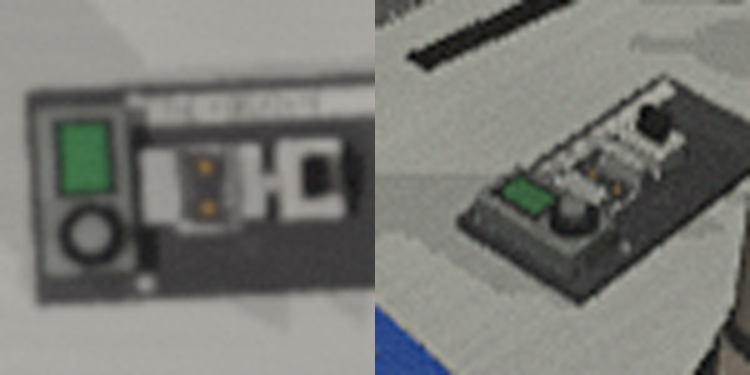

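The blade is square against the anvil. The jaw moved 31.2 mm and the carriage about 36.1 mm, so the plunger is about 5 mm in. I'll add about 1 mm.

Emit:
play_rows(rows=[[[0.86, 0.59, 0], [0, 0, 0]], [[0.86, 0.59, 0], [0, 0, 0]], [[0.86, 0.59, 0], [0, 0, 0]], [[0.86, 0.59, 0], [0, 0, 0]], [[0.86, 0.59, 0], [0, 0, 0]], [[0.86, 0.59, 0], [0, 0, 0]], [[0.88, 0.62, -0.2], [0, 0, 0]], [[0, 0, -0.7], [0, 0, 0]], [[0, 0, -1], [0, 0, 0]], [[0, 0, -0.7], [0, 0, 0]], [[0, 0, -0.2], [0, 0, 0]], [[0, 0, 0], [0, 0, 0]]])

```text
time: 21.68
tool_pos: [537.0, -210.2, 59.5]
tcp_rot: [-3.142, 0.0, 0.059]
contact_force: [0.1, 0.4, 0.4]
grip_width: 41.5
finger_force: 0.0
```

Emit:
play_rows(hand=-1, rows=[[[-0.03, 0, -0.1], [0, 0, 0]], [[0, 0, 0], [0, 0, 0]], [[0, 0, 0], [0, 0, 0]], [[0, 0, 0], [0, 0, 0]], [[0, 0, 0], [0, 0, 0]], [[0, 0, 0], [0, 0, 0]]])

```text
time: 22.42
tool_pos: [535.9, -211.2, 56.8]
tcp_rot: [3.141, -0.001, 0.058]
contact_force: [-1.1, -1.9, 4.8]
grip_width: 13.6
finger_force: 30.0
```

Emit:
play_rows(rows=[[[0, 0.04, 0], [0, 0, 0]], [[0, 0, 0], [0, 0, 0]]])

```text
time: 22.68
tool_pos: [535.9, -211.1, 56.8]
tcp_rot: [3.139, -0.001, 0.058]
contact_force: [-2.1, -7.6, 3.4]
grip_width: 13.6
finger_force: 30.0
```

Emit:
play_rows(rows=[[[0, 0.04, 0], [0, 0, 0]], [[0, 0, 0], [0, 0, 0]]])

```text
time: 22.92
tool_pos: [535.8, -210.4, 56.8]
tcp_rot: [3.138, -0.001, 0.058]
contact_force: [-2.1, -9.0, 3.2]
grip_width: 14.1
finger_force: 30.0
```

Emit:
play_rows(hand=-0.1, rows=[[[0, 0, 0], [0, 0, 0]], [[0, 0, 0], [0, 0, 0]], [[0, 0, 0], [0, 0, 0]], [[0, 0, 0.6], [0, 0, 0]], [[0, 0, 1], [0, 0, 0]], [[0, 0, 0.6], [0, 0, 0]]])

```text
time: 23.68
tool_pos: [536.1, -208.3, 123.6]
tcp_rot: [3.141, -0.001, 0.059]
contact_force: [0.2, -0.9, -0.5]
grip_width: 41.5
finger_force: 0.0
```

Emit:
play_rows(hand=-1, rows=[[[-0.24, 0.8, 0], [0, 0, 0]], [[-0.24, 0.86, 0], [0, 0, 0]], [[-0.24, 0.86, 0], [0, 0, 0]], [[-0.24, 0.86, 0], [0, 0, 0]], [[-0.24, 0.86, -0.2], [0, 0, 0]], [[0, 0, -0.5], [0, 0, 0]], [[0, 0, 0], [0, 0, 0]], [[0, 0, 0], [0, 0, 0]]])

```text
time: 24.68
tool_pos: [500.0, -82.1, 101.3]
tcp_rot: [3.141, -0.0, 0.057]
contact_force: [-0.2, 0.1, -0.0]
grip_width: 0.4
finger_force: 0.0
```

Run:
```python
from ov import *
o=get_obs();p=o["tool_pos"];print(o["time"],p,o["grip_width"])
cs=cam("side");ob=(145,315)
b=view(np.ascontiguousarray(cs["frame"][:,:,::-1]),ob,(75,100),7)
for q,col in((p+[0,0,-14],(0,0,255)),([499,-81.3,61],(0,255,0))):
    r,k=proj(cs,q); cv2.circle(b,(int((k+.5-ob[1])*7),int((r+.5-ob[0])*7)),3,col,-1)
cv2.imwrite("pics/ov5.png",b)
```

```text
24.675 [500.04144776 -82.06980893 101.28996401] 0.43031335418050226
```

View pics/ov5.png

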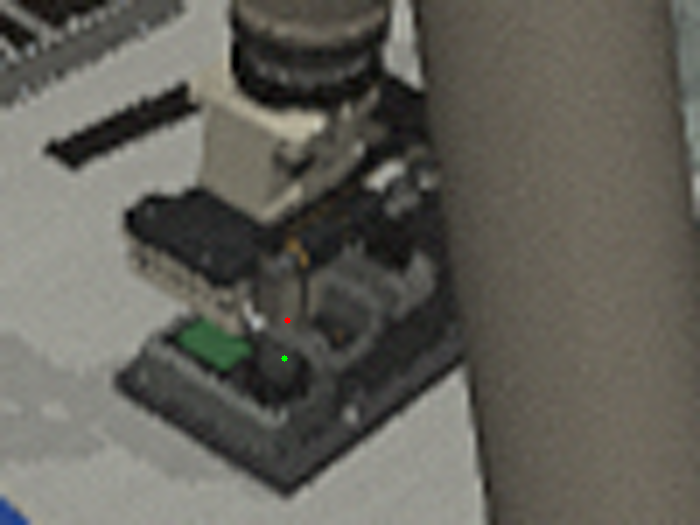

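The closed fingertips stand directly above the button (crop 285,365). Pressing.

Emit:
play_rows(rows=[[[-0.02, 0.02, -0.4], [0, 0, 0]], [[0, 0, -0.3], [0, 0, 0]], [[0, 0, -0.1], [0, 0, 0]], [[0, 0, -0.1], [0, 0, 0]], [[0, 0, 0], [0, 0, 0]]])

```text
time: 25.35
tool_pos: [498.7, -80.7, 74.5]
tcp_rot: [3.141, 0.001, 0.059]
contact_force: [-3.2, -1.0, 4.9]
grip_width: 0.3
finger_force: 2.3
```

Emit:
play_rows(rows=[[[0, 0, -0.06], [0, 0, 0]], [[0, 0, -0.06], [0, 0, 0]], [[0, 0, 0], [0, 0, 0]]])

```text
time: 25.72
tool_pos: [498.9, -80.7, 73.7]
tcp_rot: [3.141, -0.001, 0.059]
contact_force: [-11.4, 2.2, 30.2]
grip_width: 0.4
finger_force: 15.3
```

Run:
```python
from ov import *
o=get_obs();print(o["contact_force"],o["moment"],o["tool_pos"])
ct=cam("top");cs=cam("side");save(cs,"side6")
ob=(170,330)
b=view(np.ascontiguousarray(cs["frame"][:,:,::-1]),ob,(50,66),12)
# button candidate pixel in clean pictures, magnified
c=view(cv2.imread("pics/side4.png"),ob,(50,66),12); t=view(cv2.imread("pics/top4.png"),(190,335),(40,50),12)
cv2.imwrite("pics/ov6.png",cv2.resize(np.hstack([b,c,cv2.resize(t,(600,600))]),None,fx=.365,fy=.365,interpolation=cv2.INTER_AREA))
```

```text
[-11.44624835   2.15205963  30.23110528] [ 0.23299205  1.97416096 -0.05721741] [498.85425446 -80.74033253  73.71546534]
```

View pics/ov6.png

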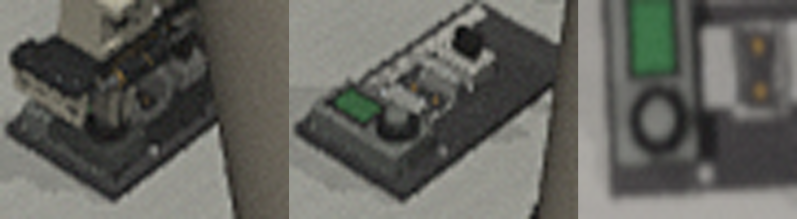

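Emit:
play_rows(rows=[[[0, 0, 0.12], [0, 0, 0]], [[0, 0, 0.02], [0, 0, 0]], [[0, 0, 0], [0, 0, 0]]])

```text
time: 26.2
tool_pos: [499.0, -80.7, 75.1]
tcp_rot: [3.141, 0.0, 0.058]
contact_force: [-2.7, -1.4, 5.2]
grip_width: 0.5
finger_force: 2.1
```

Emit:
play_rows(rows=[[[0, 0, 0.04], [0, 0, 0]], [[0, 0, 0], [0, 0, 0]]])

```text
time: 26.45
tool_pos: [499.0, -80.7, 76.1]
tcp_rot: [3.142, 0.0, 0.058]
contact_force: [-2.8, -0.7, 3.1]
grip_width: 0.5
finger_force: 1.8
```

Emit:
play_rows(rows=[[[0, 0, 0.04], [0, 0, 0]], [[0, 0, 0], [0, 0, 0]]])

```text
time: 26.7
tool_pos: [499.2, -80.6, 77.4]
tcp_rot: [3.142, -0.0, 0.058]
contact_force: [-1.7, -0.6, 2.7]
grip_width: 0.6
finger_force: 1.3
```

Emit:
play_rows(rows=[[[0, 0, 0.04], [0, 0, 0]], [[0, 0, 0], [0, 0, 0]]])

```text
time: 26.95
tool_pos: [499.2, -80.6, 78.6]
tcp_rot: [3.142, -0.0, 0.058]
contact_force: [-0.2, -0.6, 1.8]
grip_width: 0.5
finger_force: 0.9
```

The force fell off evenly over about 5 mm on the way up, so the button had bottomed out and has now returned. I'll retract and check.

Emit:
play_rows(rows=[[[0, 0, 0.5], [0, 0, 0]], [[0, 0, 1], [0, 0, 0]], [[-0.3, -0.5, 1], [0, 0, 0]], [[-0.6, -1, 0], [0, 0, 0]], [[-0.6, -1, 0], [0, 0, 0]], [[-0.6, -1, 0], [0, 0, 0]], [[-0.6, -1, 0], [0, 0, 0]], [[-0.6, -1, 0], [0, 0, 0]], [[-0.6, -1, 0], [0, 0, 0]], [[-0.6, -1, 0], [0, 0, 0]], [[-0.3, -1, 0], [0, 0, 0]], [[0, 0, 0], [0, 0, 0]]])

```text
time: 28.45
tool_pos: [354.8, -337.5, 154.4]
tcp_rot: [3.14, -0.001, 0.056]
contact_force: [1.4, 0.9, 0.1]
grip_width: 0.2
finger_force: 0.0
```

Run:
```python
from ov import *
from prof import *
print(get_obs()["time"],get_obs()["tool_pos"])
ct=cam("top");cs=cam("side");save(ct,"top7");save(cs,"side7")
im=cv2.imread("pics/top7.png")
for nm,z,xr in(("lo",38,[-20,-18,-16]),("hi",38,[16,18,20])): print(nm,edges(*prof(im,ct,z,xr),2))
cv2.imwrite("pics/ov7.png",np.hstack([view(im,(165,335),(75,75),5),view(cv2.imread("pics/side7.png"),(155,315),(75,75),5)]))
```

```text
28.45 [ 354.81397856 -337.52339347  154.4178343 ]
lo [(-101.0, -12.4), (-32.5, -4.2), (-24.0, 16.5), (13.5, -14.5), (21.0, 14.9), (34.0, -6.8), (43.0, -3.9), (51.5, 2.6), (58.0, -2.8), (71.0, 9.6), (92.5, -12.8), (99.0, 6.4), (106.5, -8.0)]
hi [(-100.5, -12.2), (-33.5, -4.0), (-24.0, 13.7), (13.5, -13.4), (21.0, 14.9), (33.5, -6.5), (41.5, -2.1), (52.5, -2.4), (72.0, 7.7), (92.0, -12.8), (99.5, 8.5), (107.5, -7.6)]
```

View pics/ov7.png

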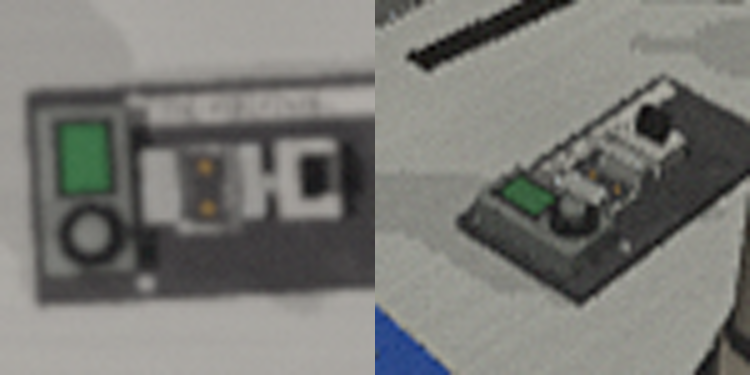

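The blade is held square, heel on the anvil, and the sprung jaw is about 6 mm in (half way). The button is up.

```bash
python3 -c "
from plant import bot
print(bot.close_job())"
```

```text
the job is handed in; nothing more can be done
None
```

The job is handed in: the blade is held square against the fixed jaw, the sprung jaw is pushed about 6 mm of its 12 mm back, and the hold button was pressed fully down and came up again.

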